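Zero the tube tester, then hold a copper tube in its guard slot

ROBOT

A 6-joint arm with a two-finger parallel gripper is mounted at the origin on a cart in front of the work surface, level with it; the furniture and walls round the work are solid. World frame = base frame: x ahead of the robot, y to its left, z up, the work surface at z = 0. Lengths are in mm, angles in rad, forces in N, time in s.
With the tool pointing down it reaches from about 350 to 775 mm from the base axis. Payload 5.5 kg.
Tool frame: the origin (TCP) lies between the finger pads; the fingertips stand 22 mm ahead of it and the grasp point (between the pads) lies 3 mm ahead of it; x points along the fingers, y is the direction in which the jaws open and shut, and the axes are right-handed (so a half turn about x gives the same grasp; the last joint's range is limited). The gripper opens to 85 mm and grips with 20 to 120 N. Pads are 22 mm wide; open, the fingers measure 114 mm over their backs; the gripper's body (76 mm by 85 mm) begins 54 mm behind the grasp point. The pads swing forward as they close: fully open they stand 13 mm farther back than shut.
Start: joints at [-1.427, 0.313, 0.046, 1.304, 0, 1.431], TCP at [160.998, -552.041, 253.323] pointing down, gripper open.
Joint ranges: [-2.76, 2.76], [-0.86, 1.69], [-1.03, 1.26], [-2.2, 2.34], [-1.47, 1.5], [-3.14, 3.14]. Speed limits (rad/s): [2.57, 2.57, 3.14, 3.14, 3.14, 3.14].

INTERFACE

Orientations are given as a unit quaternion [x, y, z, w].
In Python, from cell import bot gives the robot as it stands.
- The arm moves only by the tool carry_out, never from a script. Its argument "plan" is text: rows parted by semicolons, each of 7 numbers parted by spaces: the opening, from 0 (shut) to 1 (fully open), then the shift along the tool's x, y, z in m, then the turn, a rotation vector about the tool's x, y, z in rad. A call has 1 to 12 rows; each row shifts and turns the commanded pose from where the row before left it, along the tool's axes as they then stand; what a row does not reach is not made up. A row lasts 1/12 s, in which the tool goes at most 41.7 mm and 7.16 degrees, less where a joint would pass 70% of its speed; a pose out of reach is approached as far as the arm can. A call with a gripper value outside its range is refused whole. The fingers move at their own pace and stop on an object; "squeeze" is the grip in N (left out, the last holds). Time passes only in rows, so rows that do not move let the fingers close. It gives the time, the measured TCP pose, the force and the opening at its end, in the units of the state.
- bot.read_state(): the state, without advancing time (a new reading comes with each control period).
- bot.capture(name): name is "scene" or "top" or "wrist"; returns a dict with "img" (400x640x3 uint8, red, green, blue), "fx", "fy", "cx", "cy" (pixels), "R" (3x3) and "t" (3): a world point X has camera coordinates R X + t. Camera axes: x right, y down, z forward; pixel columns grow to the right and rows downward; lengths in mm; the calibration is good to about 2 mm. A picture is of the moment at which its call begins. There is no depth.
- bot.job_done(): hands the job in, once; it reports no verdict.
Trained networks look in the newest picture that a camera, given by its name, has taken for a name from the list of things; names that differ only in an ending like _2 or _b are one class to them, and where a whole thing is asked for, a point or a joint stands for the part that bears it (a point fixed in the world has none). Each returns a list of dicts, best first, with "conf" (0 to 1); they miss things now and then, are a little off and sometimes report something else, mostly with a low value. They report only what shows in the picture. A call takes as long as a camera call.
- bot.look_for(camera, label): "uv" ([column, row] in pixels, amid what is visible of it).
- bot.mark_of(camera, label): "uv" ([column, row] in pixels: a listed point, or the origin of a listed thing).
The state is a dict: "clock": time; "joints": joint angles; "joint_velocities": joint speeds; "joint_efforts": joint torques, N m; "ee_pos": TCP position; "orientation": TCP orientation; "contact_force": force on the tool from outside, world axes, zero at the start; "moment": the same for the moment, N m; "grip_width": finger opening in mm.
Only numpy, scipy, OpenCV 4.12 (cv2) and the standard library are available. Lean on these libraries where they do the work, as an engineer would, in place of code of your own. Each camera call takes 0.05 s, during which the arm holds its last target.

TASK

Zero the bench tester while its chamber is empty: press its red plunger fully down to its stop and let it spring back up. Then take the copper tube from the white rest, pass its far end (the end that points away from the robot) level through the narrow upright slot in the tester's guard until the tube's end is over the blue sensor pad, and finish while still holding it there, still, clear of the slot's top and bottom and not pressing hard on the tester. Do not shift the masking tape, the tape measure or the white foam offcut that stand along the front edge.

Things in the scene. Friction and masses are not known exactly. Their poses are not given: they have to be found in the camera images.
- tester: grey bench tester, 150 x 166 mm, 124 mm high, fixed. Origin on the worktop under the blue sensor pad's centre; x points into the chamber (feed direction), z up. Front: upright guard plate 96 x 120 mm, 6 mm thick, front face at x = -60 mm. Chamber has clear sides and roof, back wall at x = +46. Blue pad 40 x 40 mm, x = -20 to +20, top at z = 50. Plunger pod 62 mm high at y = -50 to -102 (right).
- slot (a point): middle of the slot's mouth at the guard's front face (tester x -60, y 0, z 75 mm); tester's axes. Upright slot 15.6 mm wide (2 mm more than the tube) and 34 mm high (z 58 to 92). At each side an upright round brass bar, 12 mm thick, flush with the slot's side and centred on the front face, rounds the mouth, so the tube finds its way in if a few mm off.
- sensor (a point): point in the chamber over the blue pad's centre at the slot's mid-height (tester x 0, y 0, z 75 mm), 60 mm straight behind the slot's mouth. Axes as the tester's.
- plunger_top (a point): centre of the top of the red mushroom-headed plunger (head 30 mm across, 12 mm high) on the pod at the tester's right; when up it is 94 mm above the worktop, at tester x = 0, y = -76 mm. Moves with the plunger.
- plunger (a joint): how far the plunger is pressed down, m: 0 up, 0.010 at its stop. The spring needs 3 N at the top and 8 N at the stop, and brings it back up.
- tube_rest: white plastic rest fixed to the worktop, base 164 x 44 x 8 mm, with two rubber-lined V blocks 12 mm thick, 68 mm either side of its middle, up to 48 mm high and 30 mm wide. Origin under the base's centre; the tube lies along its x axis, which points roughly away from the robot.
- copper_tube: the bare copper tube, 200 mm long and 13.6 mm thick, about 50 g, lying loose in the rest. Origin on its underside at mid-length; its y axis runs along the tube towards the far end.
- tube_centre (a point): centre of the copper tube (mid-length, on its axis), 45 mm above the worktop in the rest. Axes as the tube's: y along it to the far end. The tube is free for grasping 60 mm either side of here, between the V blocks; gripped a little behind its middle it leaves most room before the guard.
- tube_tip (a point): centre of the tube's far end face, 100 mm along the tube's y axis from its centre; the end that goes through the slot.
- tape_roll: roll of masking tape lying flat, 92 mm across, 25 mm high; bystander. Origin under its centre.
- measure: dark blue and yellow tape measure case lying near the front edge, 64 x 72 x 33 mm; bystander. Origin under its centre.
- foam_piece: loose white foam offcut near the front edge, 27 x 87 x 22 mm; bystander. Origin under its centre.

How it is judged (in metres and radians):
On the way, in this order (a step that is already met when the one before it is completed fails the run):
1. the plunger is pressed down to its stop while the chamber is empty (value of joint plunger above 0.009 m and x of tube_tip in the frame of tester below -0.06 m), for 0.05 s.
2. the tube's far end has passed through the slot, held by the gripper, the plunger up again (x of tube_tip in the frame of tester between -0.045 and 0.046 m and y of tube_tip in the frame of tester between -0.02 and 0.02 m and z of tube_tip in the frame of tester between 0.052 and 0.098 m and contact force between the fingers and copper_tube above 2 N and value of joint plunger below 0.002 m), for 0.1 s.
At the end, for the whole second after the job is handed in: Gripped (over 2 N) and still, through the slot within 7 deg of straight; far end within 20 mm of the pad's centre along the feed, 12 mm sideways, 9.5 mm of slot mid-height (tube centre 13 mm); under 8 N on the tester; plunger up; tape, measure, offcut moved under 20 mm (x of tube_tip in the frame of tester between -0.02 and 0.02 m and y of tube_tip in the frame of tester between -0.012 and 0.012 m and z of tube_tip in the frame of tester between 0.0655 and 0.0845 m and z of tube_centre in the frame of tester between 0.062 and 0.088 m and angle between the y axis of copper_tube and the x axis of tester, either way round below 0.12 rad and contact force between the fingers and copper_tube above 2 N and contact force between copper_tube and tester below 8 N and linear speed of copper_tube below 0.02 m/s and value of joint plunger below 0.002 m and distance of each of tape_roll, measure, foam_piece from where it was at the start of the episode below 0.02 m); the arm keeps its last pose, push and grip.
It fails at once if a bystander (masking tape, measure or foam offcut) is shifted by more than 20 mm (distance of any of tape_roll, measure, foam_piece from where it was at the start of the episode above 0.02 m).
It also fails if it takes over 51 s, if anything falls off the work surface, if the arm or the gripper's body presses on something with over 40 N, if the wrist force passes 120 N, or if a joint passes its speed limit or range.

## Working session

There is one attempt and no reset: what is moved stays moved. The work goes in short steps, Python scripts to look and compute and a tool call to move; the robot and the scene stay as the last step left them, time stands still between calls to the robot, and variables do not carry over. Pictures are saved under pics/ and viewed, and the job is handed in when it is done.

Besides the shell and the picture viewer there is one more tool, called by a JSON object that holds its "fn" and its "kwargs", one argument or row to a line. carry_out: Moves the arm, as the interface text tells. Its arguments: {"type":"object","properties":{"plan":{"type":"string"},"squeeze":{"type":"number"}},"required":["plan"]}

```bash
ls; mkdir -p pics
python3 - <<'E'
from cell import bot
import cv2
s=bot.read_state()
for k in s: print(k,s[k])
for n in ("scene","top","wrist"):
    c=bot.capture(n); cv2.imwrite(f"pics/{n}0.png",c["img"][:,:,::-1])
    print(n,c["fx"],c["fy"],c["cx"],c["cy"],c["R"],c["t"])
    for l in ["tester","slot","sensor","plunger_top","tube_rest","copper_tube","tube_centre","tube_tip","tape_roll","measure","foam_piece"]:
        print(l,[(x["uv"],round(x["conf"],2)) for x in bot.mark_of(n,l)][:2])
E
```

```text
pics
clock 0.0
joints [-1.42660209e+00  3.14029156e-01  4.49518143e-02  1.30358807e+00
  7.70982981e-06  1.43122828e+00]
joint_velocities [ 0.00020006  0.00094961  0.00143232  0.00045163 -0.00050616 -0.00022909]
joint_efforts [ 1.27351537e-03 -4.80624461e+01  2.98535103e+01  1.92928535e-02
 -2.53047010e-04  3.20373168e-06]
ee_pos [ 160.92351305 -551.52415938  252.38136287]
orientation [ 0.70000248  0.10064964 -0.70000009  0.09932799]
contact_force [-0.45201829  0.09762852  0.22454404]
moment [-0.01506715  0.04841462  0.00010139]
grip_width 85.57174889730987
scene 484.51606620853704 484.51606620853704 318.54387570751277 196.952807351295 [[-0.847405   -0.53088123  0.00835916]
 [-0.37863209  0.59319455 -0.7104632 ]
 [ 0.37221297 -0.60521512 -0.7036847 ]] [ 502.33496475  188.12506777 1153.78166544]
tester [([241.7, 194.9], 0.67), ([247.2, 216.0], 0.66)]
slot [([262.7, 202.4], 0.87)]
sensor [([240.8, 193.7], 0.86), ([312.9, 197.3], 0.16)]
plunger_top []
tube_rest [([352.5, 205.5], 0.78)]
copper_tube [([350.3, 195.8], 0.7)]
tube_centre [([349.5, 195.3], 0.72)]
tube_tip [([313.3, 198.1], 0.
[... 462 characters left out ...]
st [([349.7, 226.3], 0.91), ([247.6, 248.1], 0.74)]
copper_tube [([351.6, 225.3], 0.75)]
tube_centre [([352.7, 224.9], 0.74)]
tube_tip [([322.1, 200.6], 0.78)]
tape_roll [([250.8, 249.2], 0.73), ([418.7, 256.4], 0.45)]
measure [([222.1, 253.6], 0.72)]
foam_piece [([423.7, 255.8], 0.69)]
wrist 340.4987898837889 340.4987898837889 324.0316609701638 204.43491304652852 [[ 2.78912343e-01 -9.60316539e-01  2.21994735e-04]
 [-9.22025800e-01 -2.67726620e-01  2.79626324e-01]
 [-2.68470350e-01 -7.81959182e-02 -9.60108884e-01]] [-576.06044294  -34.90837241  377.52114368]
tester []
slot []
sensor []
plunger_top []
tube_rest []
copper_tube []
tube_centre []
tube_tip []
tape_roll []
measure []
foam_piece []
```

Run:
```python
import cv2
for n,(x0,y0,x1,y1) in dict(scene=(160,90,460,340),top=(190,90,460,290)).items():
    i=cv2.imread(f"pics/{n}0.png")[y0:y1,x0:x1]
    s=800/(x1-x0); s=min(s,600/(y1-y0)); cv2.imwrite(f"pics/{n}0c.png",cv2.resize(i,None,fx=s,fy=s,interpolation=cv2.INTER_CUBIC))
```

```text
(no output)
```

View pics/scene0.png

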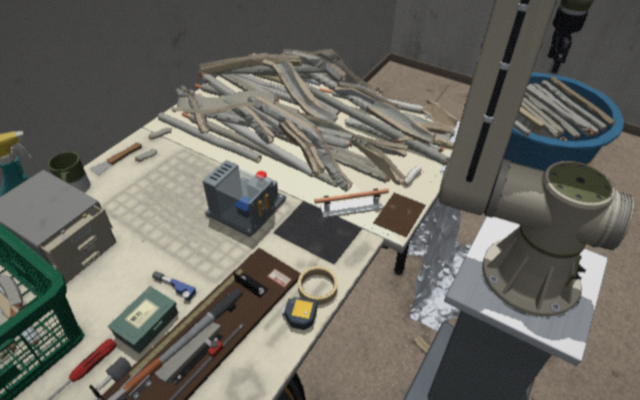

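View pics/scene0c.png

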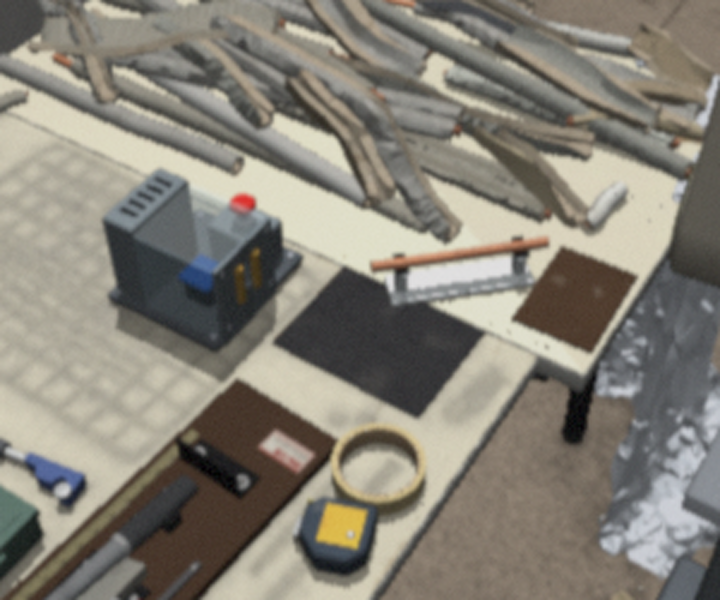

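View pics/top0c.png

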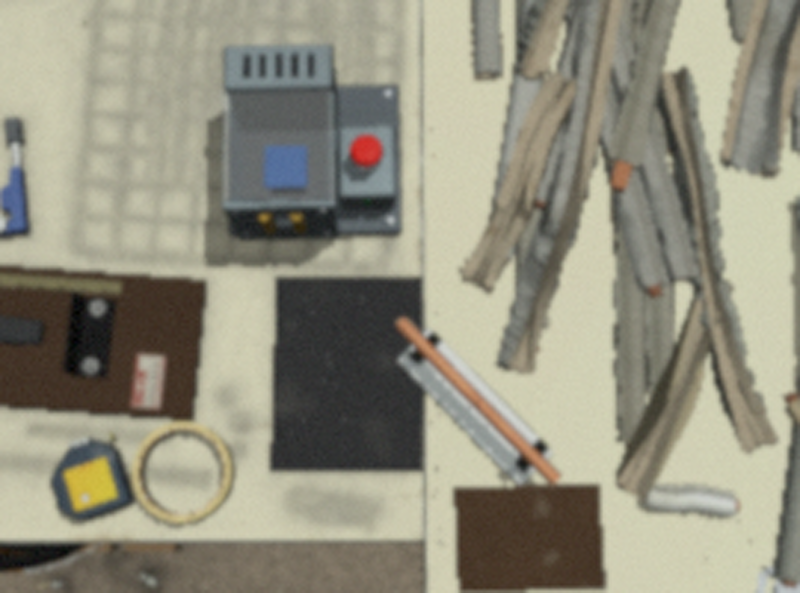

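View pics/top0.png

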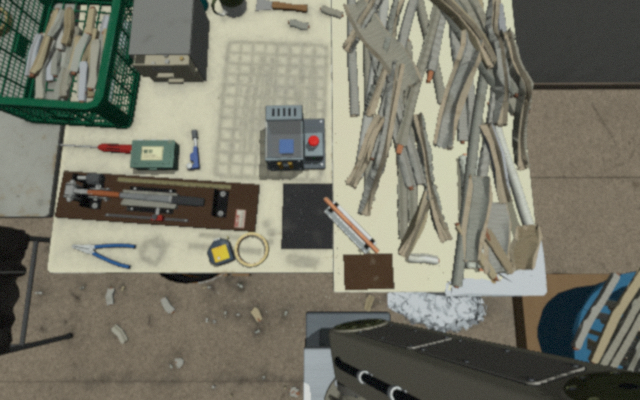

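The pictures show the tester facing the robot (top: pad ≈(287,146), red plunger ≈(314,140)). The tube lies diagonally on the rest, from tip ≈(325,198) to near end ≈(378,252). I'll work out poses from these.

```bash
cat > h.py <<'E'
from cell import bot
import cv2, numpy as np
from scipy.optimize import least_squares
from scipy.spatial.transform import Rotation as Ro
def proj(c,X):
    p=np.asarray(X)@np.asarray(c["R"]).T+c["t"]; return np.stack([c["fx"]*p[...,0]/p[...,2]+c["cx"],c["fy"]*p[...,1]/p[...,2]+c["cy"]],-1)
def onz(c,uv,z):
    R=np.asarray(c["R"]);o=-R.T@c["t"];d=R.T@np.array([(uv[0]-c["cx"])/c["fx"],(uv[1]-c["cy"])/c["fy"],1]);return o+d*(z-o[2])/d[2]
def tri(cs,uvs):
    def f(X): return np.concatenate([proj(c,X)-u for c,u in zip(cs,uvs)])
    r=least_squares(f,[500,0,60]); return r.x, f(r.x)
def tw(p,l):  # tester->world
    x,y,a=p; l=np.atleast_2d(l); return np.stack([x+np.cos(a)*l[:,0]-np.sin(a)*l[:,1],y+np.sin(a)*l[:,0]+np.cos(a)*l[:,1],l[:,2]],-1)
E
python3 - <<'E'
from h import *
t=bot.capture("top"); s=bot.capture("scene")
def blob(c,f,box):
    x0,y0,x1,y1=box; i=c["img"][y0:y1,x0:x1].astype(int); m=f(i[...,0],i[...,1],i[...,2]); ys,xs=np.nonzero(m); return np.stack([xs+x0,ys+y0],-1)
red=lambda r,g,b:(r>150)&(g<80)&(b<80)
blue=lambda r,g,b:(b>110)&(b>r+50)
br=blob(t,red,(290,120,340,160)); bb=blob(t,blue,(270,130,300,160))
print("red",br.mean(0),len(br),"blue",bb.mean(0),len(bb))
print("plunger z94",onz(t,br.mean(0),92)); print("pad",onz(t,bb.mean(0),50))
print("slot",onz(t,[288.5,164.8],75), tri([t,s],[[288.5,164.8],[262.7,202.4]]))
sr=blob(s,red,(240,160,290,190)); print("scene red",sr.mean(0), tri([t,s],[br.mean(0),sr.mean(0)]))
r=cv2.minAreaRect(bb.astype(np.float32)); print(r)
cop=lambda r,g,b:(r>140)&(r>b+60)&(g<r-30)
for c,box in ((t,(318,190,385,260)),(s,(305,180,395,212))):
    p=blob(c,cop,box).astype(np.float32); v=cv2.fitLine(p,cv2.DIST_L2,0,.01,.01).ravel()
    q=(p-v[2:])@v[:2]; print(len(p),v[2:]+v[:2]*q.min(),v[2:]+v[:2]*q.max())
    for e in (q.min(),q.max()): print(onz(c,v[2:]+v[:2]*e,46))
E
```

```text
red [313.19178082 140.16438356] 73 blue [286. 146.] 169
plunger z94 [687.49215343 132.53556747  92.        ]
pad [685.39771974 208.22302989  50.        ]
slot [625.04755025 198.49045806  75.        ] (array([628.88360167, 200.14902406,  75.92472521]), array([-0.63420202, -1.48659736,  1.45218984,  0.46106037]))
scene red [261.88 173.64] (array([685.70392772, 132.22950103,  95.48290321]), array([ 0.09153517,  0.21358524, -0.21813761, -0.07362933]))
((286.0, 146.0), (12.0, 12.0), 90.0)
240 [324.79135 198.20506] [377.33655 251.66925]
[539.71444153 102.02090445  46.        ]
[396.84592723 -35.1322016   46.        ]
183 [315.0103 200.0709] [387.08514 189.58514]
[542.6898082   98.06372434  46.        ]
[401.5431139  -38.92490439  46.        ]
```

{"fn": "carry_out", "kwargs": {
  "plan": "0 0 0 0 -0.1208 0 0;0 0 0 0 -0.1208 0 0;0 0 0 0 -0.1208 0 0;0 0 0 0 -0.1208 0 0;0 0 0 0 -0.1208 0 0;0 0 0 0 -0.1208 0 0;0 0 0 0 -0.1208 0 0;0 0 0 0 -0.1208 0 0;0 0 0 0 -0.1208 0 0;0 0 0 0 -0.1208 0 0;0 0 0 0 -0.1208 0 0;0 0 0 0 -0.1208 0 0"
}}

```text
clock: 2.9
ee_pos: [161.0, -552.0, 253.3]
orientation: [0.456, 0.54, -0.456, 0.54]
contact_force: [-0.3, 0.4, -0.3]
grip_width: -0.2
```

{"fn": "carry_out", "kwargs": {
  "plan": "0 0 0 0 -0.1208 0 0;0 0 0 0 -0.1208 0 0;0 0 0 0 -0.1208 0 0;0 0 0 0 -0.1208 0 0;0 0 0 0 -0.1208 0 0;0 0 0 0 -0.1208 0 0;0 0 0 0 -0.1208 0 0;0 0 0 0 -0.1208 0 0;0 0 0 0 -0.1208 0 0;0 0 0 0 -0.1208 0 0;0 0 0 0 -0.1208 0 0;0 0 0 0 -0.1208 0 0"
}}

```text
clock: 3.9
ee_pos: [161.0, -552.1, 253.3]
orientation: [-0.017, 0.707, 0.017, 0.707]
contact_force: [0.0, -0.6, 0.3]
grip_width: 0.2
```

{"fn": "carry_out", "kwargs": {
  "plan": "0 0 0 0 -0.1208 0 0;0 0 0 0 -0.1208 0 0;0 0 0 0 -0.1208 0 0;0 0 0 0 -0.1208 0 0;0 0 0 0 -0.1208 0 0;0 0 0 0 -0.1208 0 0;0 0 0 0 0 0 0"
}}

```text
clock: 4.48
ee_pos: [161.0, -552.1, 253.3]
orientation: [-0.265, 0.655, 0.265, 0.655]
contact_force: [0.6, 0.2, -0.7]
grip_width: -0.4
```

{"fn": "carry_out", "kwargs": {
  "plan": "0 0 0.005 0.033 0 0 0;0 0 0.005 0.033 0 0 0;0 0 0.005 0.033 0 0 0;0 0 0.005 0.033 0 0 0;0 0 0.005 0.033 0 0 0;0 0 0.005 0.033 0 0 0;0 0 0.005 0.033 0 0 0;0 0 0.005 0.033 0 0 0;0 0 0.005 0.033 0 0 0;0 0 0.005 0.033 0 0 0;0 0 0.005 0.033 0 0 0;0 0 0.005 0.033 0 0 0"
}}

```text
clock: 5.48
ee_pos: [405.5, -232.8, 253.6]
orientation: [-0.263, 0.656, 0.263, 0.656]
contact_force: [0.9, -0.6, -0.3]
grip_width: 0.3
```

{"fn": "carry_out", "kwargs": {
  "plan": "0 0 0.005 0.033 0 0 0;0 0 0.005 0.033 0 0 0;0 0 0.005 0.033 0 0 0;0 0 0.005 0.033 0 0 0;0 0 0.005 0.033 0 0 0;0 0 0.005 0.033 0 0 0;0 0 0.005 0.033 0 0 0;0 0 0.005 0.033 0 0 0;0 0 0.005 0.033 0 0 0;0 0 0.005 0.033 0 0 0;0 0 0 0 0 0 0;0 0 0 0 0 0 0"
}}

```text
clock: 6.48
ee_pos: [608.3, 32.1, 252.5]
orientation: [-0.264, 0.656, 0.264, 0.656]
contact_force: [-0.1, -1.0, -0.4]
grip_width: 0.2
```

Run:
```python
from h import *
c=bot.capture("wrist"); cv2.imwrite("pics/w1.png",c["img"][:,:,::-1])
for l in ["tester","slot","sensor","plunger_top"]:
    print(l,[(np.round(x["uv"],1),round(x["conf"],2)) for x in bot.mark_of("wrist",l)][:2])
for n,p,z in [("plun",(687,132.3),94),("pad",(685.5,208.2),50),("slot",(625.5,208),75)]: print(n,proj(c,np.array([*p,z])))
import pickle; pickle.dump(c,open("w1.pkl","wb"))
print(bot.read_state()["ee_pos"])
```

```text
tester [(array([380.4, 311.9]), 0.85)]
slot [(array([436.3, 317.8]), 0.9)]
sensor []
plunger_top []
plun [344.04854232 323.02259884]
pad [391.25110864 338.73292954]
slot [439.56724644 318.35071697]
[607.25687586  29.51208433 253.57538255]
```

View pics/w1.png

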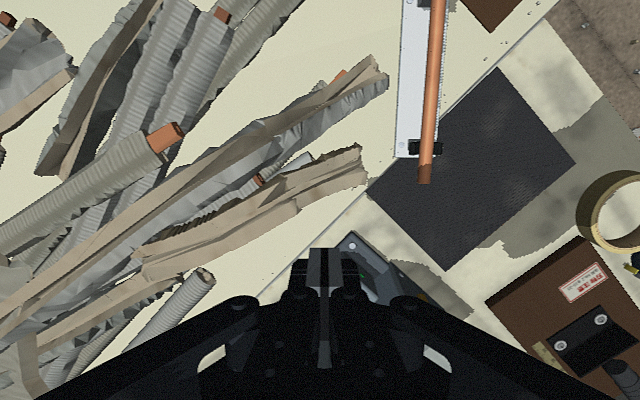

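The wrist view shows the tube and the rest's far V block around (425,180)–(437,0). The tester is mostly hidden behind the fingers. Next I'll go to the plunger.

{"fn": "carry_out", "kwargs": {
  "plan": "0 0.01 0.0045 0.032 0 0 0;0 0.02 0.0045 0.032 0 0 0;0 0.02 0.0045 0.032 0 0 0;0 0.02 0.0043 0.0315 0 0 0;0 0.02 0 0 0 0 0;0 0.015 0 0 0 0 0;0 0 0 0 0 0 0;0 0 0 0 0 0 0;0 0 0 0 0 0 0"
}}

```text
clock: 7.48
ee_pos: [687.8, 130.9, 149.9]
orientation: [-0.264, 0.656, 0.264, 0.657]
contact_force: [-0.2, -0.3, -0.6]
grip_width: -0.0
```

Run:
```python
from h import *
for n in("top","scene"):
    c=bot.capture(n); 
    p=proj(c,np.array([686.8,132.3,94])).astype(int); i=c["img"][p[1]-50:p[1]+50,p[0]-65:p[0]+65,::-1]
    cv2.imwrite(f"pics/{n}1.png",cv2.resize(i,None,fx=5,fy=5,interpolation=cv2.INTER_CUBIC))
print(bot.read_state()["ee_pos"])
```

```text
[688.24082594 131.10562431 150.55075825]
```

View pics/top1.png

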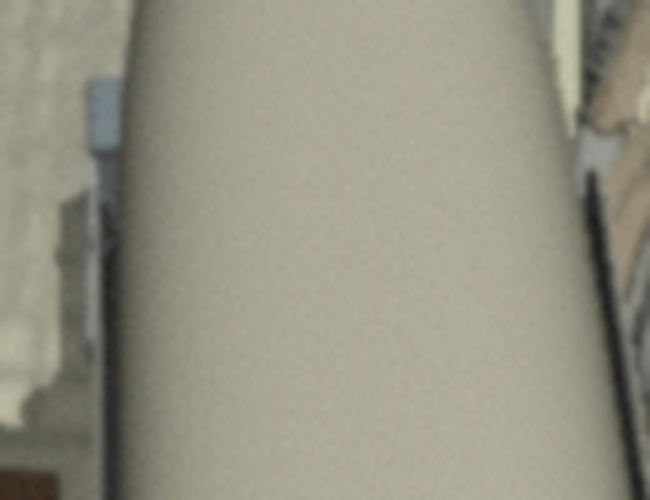

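View pics/scene1.png

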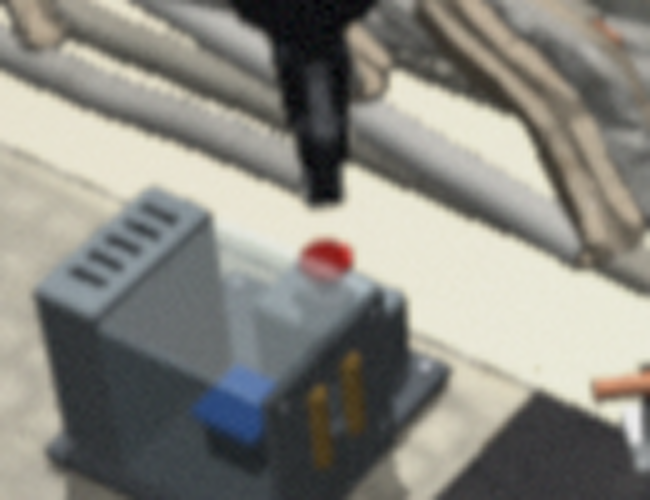

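The scene view shows the closed fingertips (325,200 in the crop) directly above the red head (327,258). I'll press now.

{"fn": "carry_out", "kwargs": {
  "plan": "0 0.012 0 0 0 0 0;0 0.012 0 0 0 0 0;0 0.006 0 0 0 0 0;0 0.005 0 0 0 0 0;0 0.004 0 0 0 0 0;0 0.003 0 0 0 0 0;0 0.002 0 0 0 0 0;0 0 0 0 0 0 0"
}}

```text
clock: 8.25
ee_pos: [687.6, 131.5, 106.1]
orientation: [-0.265, 0.656, 0.264, 0.656]
contact_force: [-4.1, -1.4, 8.7]
grip_width: -0.1
```

{"fn": "carry_out", "kwargs": {
  "plan": "0 0.0015 0 0 0 0 0;0 0.0015 0 0 0 0 0;0 0 0 0 0 0 0;0 0 0 0 0 0 0"
}}

```text
clock: 8.58
ee_pos: [687.7, 131.5, 105.6]
orientation: [-0.265, 0.655, 0.264, 0.657]
contact_force: [-7.8, -2.2, 17.7]
grip_width: -0.4
```

{"fn": "carry_out", "kwargs": {
  "plan": "0 -0.02 0 0 0 0 0;0 -0.035 0 0 0 0 0;0 -0.035 0 0 0 0 0;0 -0.03 0 0 0 0 0;0 0 0 0 0 0 0"
}}

```text
clock: 9.0
ee_pos: [690.6, 132.2, 230.1]
orientation: [-0.266, 0.651, 0.263, 0.66]
contact_force: [1.6, -0.3, 1.2]
grip_width: -0.1
```

Run:
```python
from h import *
import pickle
c=pickle.load(open("w1.pkl","rb"))
i=c["img"].astype(int); r,g,b=i[...,0],i[...,1],i[...,2]
m=(r>b+50)&(r>110); m[:, :405]=0; m[:,450:]=0; m[190:]=0
rows=np.nonzero(m.sum(1)>5)[0]; 
for y in rows[::25].tolist()+[rows[-1]]:
    xs=np.nonzero(m[y])[0]; print(y,xs.min(),xs.max(),len(xs))
ys,xs=np.nonzero(m); v=cv2.fitLine(np.stack([xs,ys],-1).astype(np.float32),cv2.DIST_L2,0,.01,.01).ravel(); print(v)
f=lambda y:(v[2]+v[0]/v[1]*(y-v[3]),y)
A=onz(c,f(rows[-1]),45);B=onz(c,f(5),45); print(A,B,np.arctan2(*(A-B)[[1,0]]))
```

```text
0 432 445 14
25 430 443 14
50 429 441 13
75 427 438 12
100 425 436 12
125 423 434 12
150 420 432 13
165 419 429 7
[ 8.2506299e-02 -9.9659055e-01  4.3176434e+02  8.3551849e+01]
[529.99239658  90.63827928  45.        ] [430.78927089  -4.74265741  45.        ] 0.7657578213971137
```

{"fn": "carry_out", "kwargs": {
  "plan": "0.6 0 0.01 -0.032 0 0 0;0.6 0 0.01 -0.032 0 0 0;0.6 0 0.01 -0.032 0 0 0;0.6 0 0.01 -0.032 0 0 0;0.6 0 0.01 -0.032 0 0 0;0.6 0 0.01 -0.032 0 0 0;0.6 0 0.01 -0.032 0 0 0;0.6 0 0.0094 -0.032 0 0 0;0.6 0 0 0 0 0 0;0.6 0 0 0 0 0 0;0.6 0 0 0 0 0 0"
}}

```text
clock: 9.92
ee_pos: [448.8, 11.4, 222.0]
orientation: [-0.265, 0.655, 0.264, 0.657]
contact_force: [1.0, -0.0, 0.1]
grip_width: 51.1
```

Run:
```python
from h import *
c=bot.capture("wrist"); cv2.imwrite("pics/w2.png",c["img"][:,:,::-1])
print(bot.read_state()["ee_pos"])
for d in(-100,0,100): print(proj(c,np.array([468+d*.7207,30.8+d*.6933,45])))
for n in("top","scene"):
  c=bot.capture(n); cv2.imwrite(f"pics/{n}2.png",c["img"][:,:,::-1])
```

```text
[449.09400453  11.55291088 221.86964023]
[326.55254154 103.03214777]
[326.48612517 217.00154322]
[326.43070413 312.10312785]
```

View pics/w2.png

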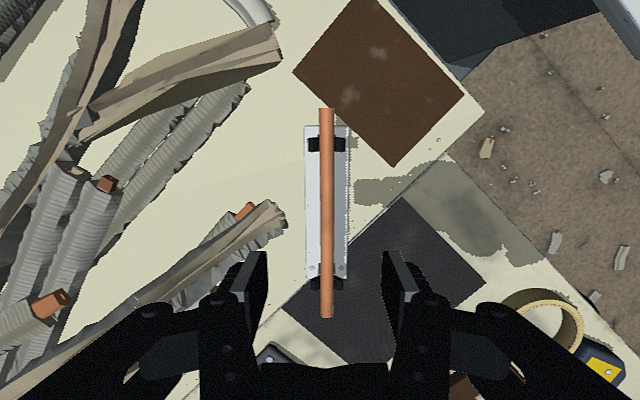

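View pics/top2.png

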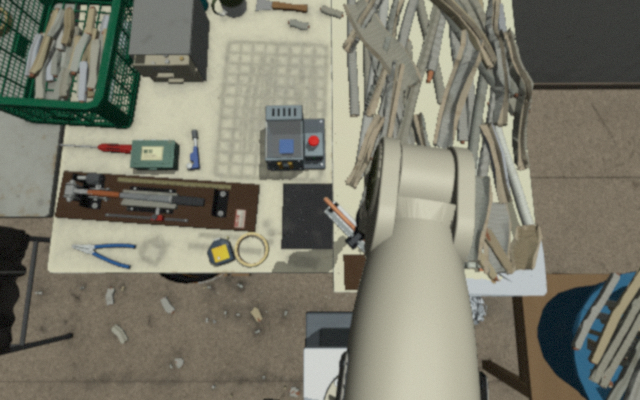

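The wrist view shows the tube centred between the fingers (column ≈327, ends at rows 108 and 318). I'll descend and grip.

{"fn": "carry_out", "kwargs": {
  "plan": "0.6 0.03 0 0.003 0 0 0;0.6 0.035 0 0 0 0 0;0.6 0.035 0 0 0 0 0;0.6 0.03 0 0 0 0 0;0.6 0.02 0 0 0 0 0;0.6 0.014 0 0 0 0 0;0.6 0.01 0 0 0 0 0;0.6 0 0 0 0 0 0;0.6 0 0 0 0 0 0"
}}

```text
clock: 10.82
ee_pos: [450.1, 14.0, 46.7]
orientation: [-0.264, 0.656, 0.265, 0.655]
contact_force: [-0.3, 0.4, 0.2]
grip_width: 50.8
```

{"fn": "carry_out", "kwargs": {
  "plan": "0 0 0 0 0 0 0;0 0 0 0 0 0 0;0 0 0 0 0 0 0;0 0 0 0 0 0 0;0 0 0 0 0 0 0;0 0 0 0 0 0 0;0 0 0 0 0 0 0;0 0 0 0 0 0 0",
  "squeeze": 50
}}

```text
clock: 11.48
ee_pos: [449.8, 14.6, 48.1]
orientation: [-0.264, 0.655, 0.265, 0.656]
contact_force: [-2.5, 3.8, 5.7]
grip_width: 11.8
```

{"fn": "carry_out", "kwargs": {
  "plan": "0 -0.01 0 0 0 0 0;0 -0.02 0 0 0 0 0;0 -0.025 0 0 0 0 0;0 -0.025 0 0 0 0 0;0 0 0 0 0.108 0 0;0 0 0 0 0.108 0 0;0 0 0 0 0.108 0 0;0 0 0 0 0.108 0 0;0 0 0 0 0.108 0 0;0 0 0 0 0.108 0 0;0 0 0 0 0.108 0 0;0 0 0 0 0 0 0"
}}

```text
clock: 12.48
ee_pos: [450.3, 13.5, 127.8]
orientation: [-0.003, 0.707, 0.002, 0.707]
contact_force: [-0.2, -0.2, -0.7]
grip_width: 11.4
```

{"fn": "carry_out", "kwargs": {
  "plan": "0 0 0.015 0 0 0 0;0 0 0.025 0 0 0 0;0 0 0.03 0 0 0 0;0 0 0.03 0 0 0 0;0 0 0.03 0 0 0 0;0 0 0.03 0 0 0 0;0 0 0.02 0 0 0 0;0 0 0.014 0 0 0 0;0 0 0 0 0 0 0;0 0 0 0 0 0 0;0 0 0 0 0 0 0"
}}

```text
clock: 13.4
ee_pos: [448.0, 207.1, 127.3]
orientation: [-0.004, 0.707, 0.004, 0.707]
contact_force: [-0.7, 0.5, -1.0]
grip_width: 11.6
```

Run:
```python
from h import *
import pickle
st=bot.read_state(); print(st["ee_pos"],st["orientation"],st["contact_force"])
for n in("top","scene","wrist"):
  c=bot.capture(n); cv2.imwrite(f"pics/{n}3.png",c["img"][:,:,::-1]); pickle.dump(c,open(f"{n}3.pkl","wb"))
  for l in ["slot","tube_tip","tube_centre"]: print(n,l,[(np.round(x["uv"],1),round(x["conf"],2)) for x in bot.mark_of(n,l)][:1])
  if n!="wrist":
    p=proj(c,np.array([620,208,80])).astype(int); x0,y0=p[0]-65,p[1]-50; print(x0,y0); i=c["img"][y0:y0+100,x0:x0+130,::-1]
    cv2.imwrite(f"pics/{n}3c.png",cv2.resize(i,None,fx=6,fy=6,interpolation=cv2.INTER_CUBIC))
```

```text
[447.97697115 207.14721751 127.32354598] [-0.00429167  0.70707287  0.00387616  0.70711704] [-0.68075867  0.48554061 -0.96685615]
top slot [(array([285.5, 164.1]), 0.87)]
top tube_tip []
top tube_centre []
219 116
scene slot [(array([264.9, 200.4]), 0.88)]
scene tube_tip [(array([278.2, 194. ]), 0.9)]
scene tube_centre [(array([310.5, 214.7]), 0.83)]
200 154
wrist slot []
wrist tube_tip []
wrist tube_centre [(array([320.7, 343.4]), 0.83)]
```

View pics/top3c.png

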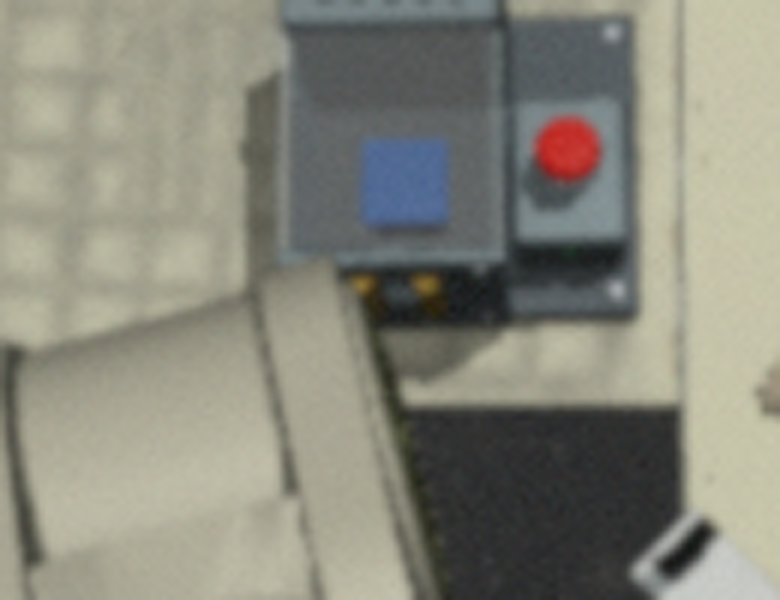

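View pics/scene3c.png

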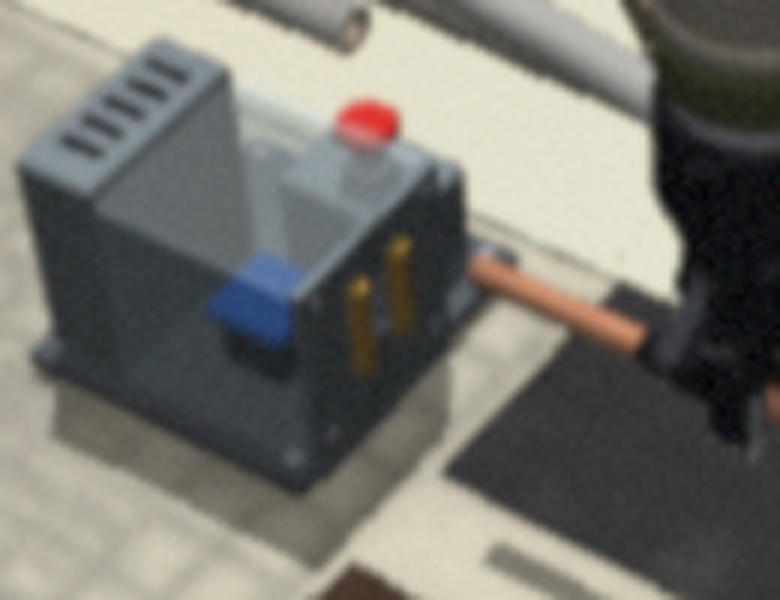

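View pics/wrist3.png

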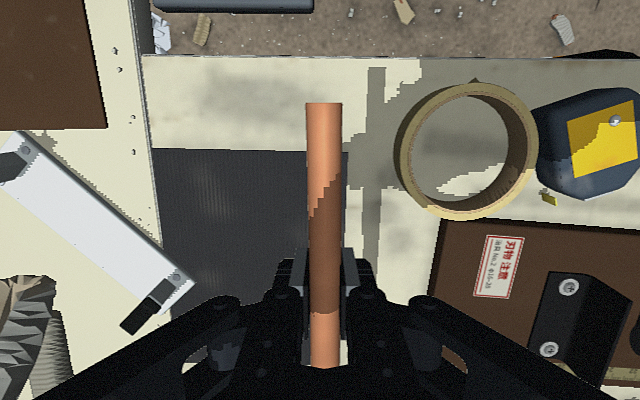

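Run:
```python
from h import *
import pickle
t,s,w=[pickle.load(open(f"{n}3.pkl","rb")) for n in("top","scene","wrist")]
print("slot from top z=94/75",onz(t,[285.1,164],94),onz(t,[285.1,166],80))
print("pad",onz(t,[286.3,116+181/6],50), "plunger", onz(t,[219+568/6,116+150/6],93))
print("pad cen pts scene",[proj(s,np.array(p)) for p in([685.4,208,50],[625.4,207,75])])
print("slot tri", tri([t,s],[[285.1,166.5],[263.5,205.1]]))
# fit tester pose jointly: x,y,a ; features
F=[(t,(286.3,146.2),(0,0,50)),(t,(219+568/6,116+150/6),(0,-76,92)),(t,(219+365/6,116+287/6),(-63,13.8,93)),(t,(219+428/6,116+287/6),(-63,-13.8,93)),
(s,(263.5,205.1),(-64,0,75)),(s,(200+368/6,154+120/6),(0,-76,90)),
(t,(219+505/6,116+260/6),(-54,-48,120)),(t,(219+613/6,116+33/6),None),]
F=[f for f in F if f[2]]
def res(p): return np.concatenate([proj(c,tw(p,np.array(l,float)))[0]-u for c,u,l in F])
r=least_squares(res,[685,208,0],loss="soft_l1"); print(r.x,res(r.x).reshape(-1,2).round(2))
def g(q): return proj(s,np.array([q[0],207.5,q[1]]))-[279.8,198.7]
print("tip x,z",least_squares(g,[580,125]).x)
for z in(110,120,130):print(onz(w,[326,104],z),onz(w,[325,250],z))
for p in ([348+0,206,124.5],[580,208,124.5],[320,206,124.5]): print(proj(w,np.array(p)),proj(s,np.array(p)))
```

```text
slot from top z=94/75 [622.03848409 205.74278974  94.        ] [620.431033   207.01153116  80.        ]
pad [684.9162355  207.38960219  50.        ] plunger [684.836278   131.26133283  93.        ]
pad cen pts scene [array([245.35872321, 203.34865853]), array([263.65876077, 205.30603076])]
slot tri (array([622.09439773, 208.24215847,  77.67030222]), array([-0.37394727, -0.87687205,  0.85324004,  0.26952537]))
[6.85782103e+02 2.06738680e+02 7.34448091e-03] [[ 0.24 -0.34]
 [ 0.2  -0.42]
 [-0.18  0.05]
 [-0.12 -0.06]
 [ 1.5   0.59]
 [ 0.63  0.72]
 [-0.33 -1.95]]
tip x,z [572.76209509 126.94878868]
[377.29298181 206.35624057 110.        ] [438.0601326  206.53128538 110.        ]
[377.32604233 206.30327494 120.        ] [433.6355588  206.46547917 120.        ]
[377.35910284 206.25030931 130.        ] [429.210985   206.39967295 130.        ]
[326.0457914    8.11517055] [363.38289567 237.71553413]
[325.39090503 518.56380892] [277.24773119 198.39870213]
[326.99718557 -97.94234828] [374.66284278 242.95925043]
```

The scene crop shows the tube tip at ≈(280,199) px, level and lined up with the slot. The plunger is back up. I'll lower to slot height and approach.

{"fn": "carry_out", "kwargs": {
  "plan": "0 0.012 -0.0008 0 0.003 0 0;0 0.015 0 0 0 0 0;0 0.015 0 0 0 0 0;0 0.007 0 0 0 0 0;0 0 0 0.012 0 0 0;0 0 0 0.012 0 0 0;0 0 0 0.008 0 0 0;0 0 0 0 0 0 0;0 0 0 0 0 0 0"
}}

```text
clock: 14.75
ee_pos: [480.2, 207.1, 78.3]
orientation: [-0.002, 0.707, 0.002, 0.707]
contact_force: [-0.1, -0.6, -0.8]
grip_width: 12.0
```

Run:
```python
from h import *
st=bot.read_state(); print(st["ee_pos"],st["contact_force"])
for n in("scene",):
  c=bot.capture(n)
  x0,y0=200,154; i=c["img"][y0:y0+100,x0:x0+130,::-1]
  print(proj(c,np.array([609,207.2,75.5])))
  cv2.imwrite(f"pics/{n}4c.png",cv2.resize(i,None,fx=6,fy=6,interpolation=cv2.INTER_CUBIC))
```

```text
[480.2483959  207.06008391  78.3287482 ] [-0.09946179 -0.55812753 -0.75098099]
[268.91956849 207.75953542]
```

View pics/scene4c.png

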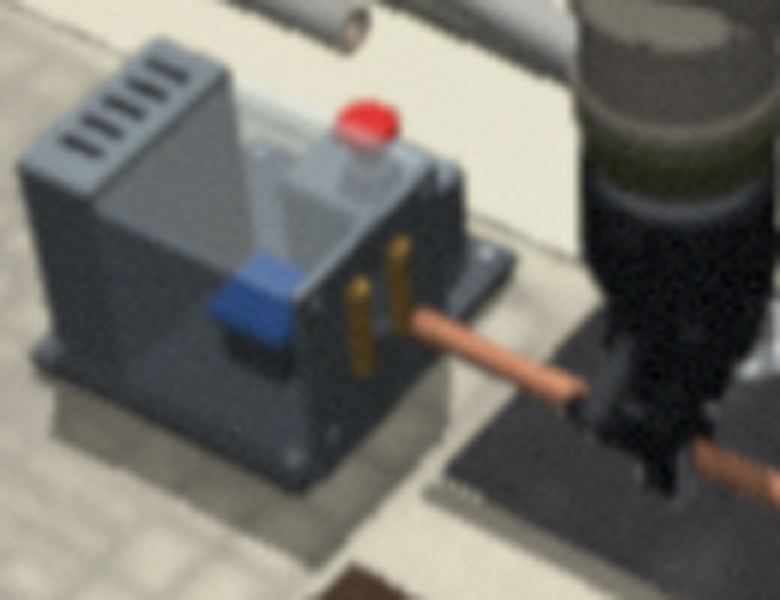

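The tip is at ≈(269.7,208.2) px, in line with the middle of the bars. I'll insert slowly.

{"fn": "carry_out", "kwargs": {
  "plan": "0 0 0 0.006 0 0 0;0 0 0 0.006 0 0 0;0 0 0 0.006 0 0 0;0 0 0 0.006 0 0 0;0 0 0 0.006 0 0 0;0 0 0 0 0 0 0"
}}

```text
clock: 15.3
ee_pos: [511.8, 207.3, 78.4]
orientation: [-0.002, 0.707, 0.002, 0.708]
contact_force: [0.4, 0.8, -1.4]
grip_width: 12.0
```

{"fn": "carry_out", "kwargs": {
  "plan": "0 0 0 0.007 0 0 0;0 0 0 0.007 0 0 0;0 0 0 0.007 0 0 0;0 0 0 0.007 0 0 0;0 0 0 0.007 0 0 0;0 0 0 0.006 0 0 0;0 0 0 0.004 0 0 0;0 0 0 0 0 0 0;0 0 0 0 0 0 0"
}}

```text
clock: 16.05
ee_pos: [555.1, 207.5, 78.1]
orientation: [-0.003, 0.707, 0.002, 0.707]
contact_force: [0.6, 0.7, -1.0]
grip_width: 12.0
```

Run:
```python
from h import *
st=bot.read_state(); print(st["clock"],st["ee_pos"],st["contact_force"],st["moment"],st["joint_velocities"])
for n in("scene","top","wrist"):
  c=bot.capture(n)
  print(n,proj(c,np.array([686,207.2,75.5])),proj(c,np.array([586,207.2,75.5])),[(x["uv"],x["conf"]) for x in bot.mark_of(n,"tube_tip")])
  if n=="wrist": cv2.imwrite("pics/wrist5.png",c["img"][:,:,::-1]); continue
  p=proj(c,np.array([640,208,80])).astype(int); x0,y0=p[0]-65,p[1]-50; print(x0,y0); i=c["img"][y0:y0+100,x0:x0+130,::-1]
  cv2.imwrite(f"pics/{n}5c.png",cv2.resize(i,None,fx=6,fy=6,interpolation=cv2.INTER_CUBIC))
```

```text
16.05 [555.05903627 207.5424471   78.07643434] [ 0.55429971  0.70111867 -0.95844036] [ 0.0586834   0.04934454 -0.02980864] [ 2.97135402e-03 -9.60696640e-03 -1.20963874e-02 -1.39937293e-05
  6.52634421e-05 -1.14658355e-03]
scene [244.38460052 196.02888588] [276.47677575 211.37278448] []
193 151
top [285.53118988 142.80713699] [285.00034692 179.08030575] [([221.0, 252.5], 0.15)]
219 108
wrist [323.56687191 518.216171  ] [324.93895102 353.59729514] []
```

View pics/scene5c.png

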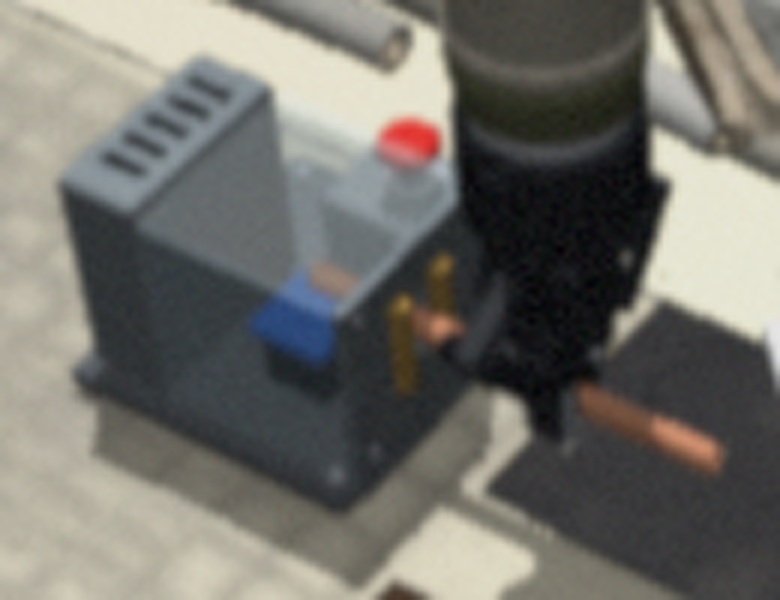

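View pics/top5c.png

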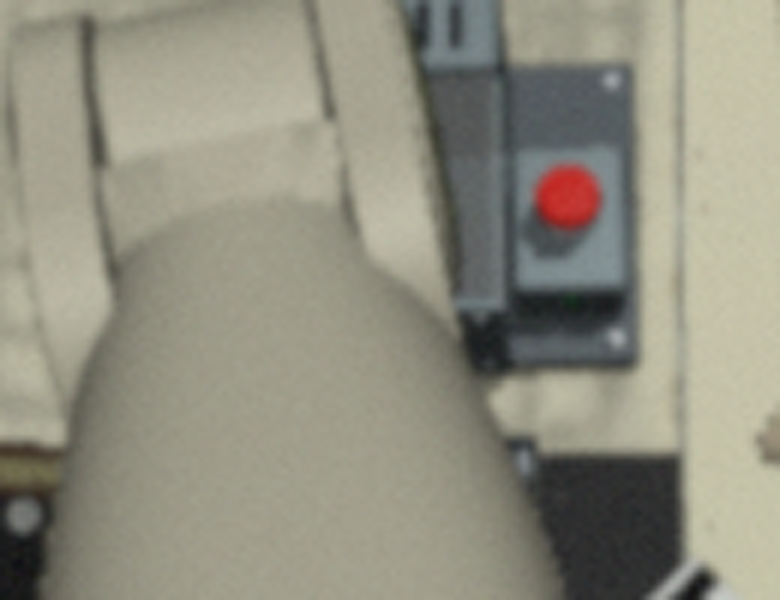

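View pics/wrist5.png

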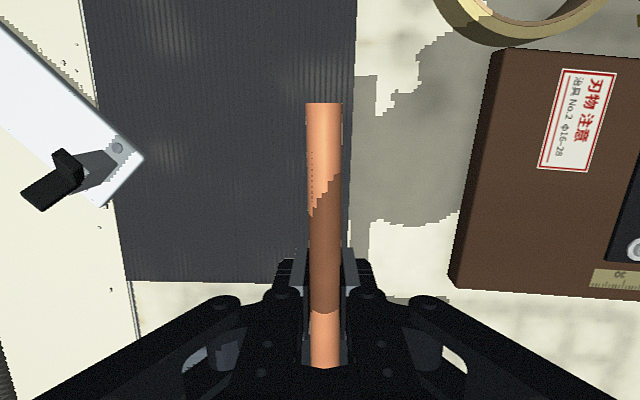

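In the scene view the tip shows through the clear side at ≈(245,196), against a predicted (244.4,196.0) over the pad. The near end at ≈(312,227) shows the tube level. The plunger is up and forces are near zero. I'll let it settle, then hand in.

{"fn": "carry_out", "kwargs": {
  "plan": "0 0 0 0 0 0 0;0 0 0 0 0 0 0;0 0 0 0 0 0 0;0 0 0 0 0 0 0"
}}

```text
clock: 16.68
ee_pos: [555.0, 207.6, 78.3]
orientation: [-0.003, 0.707, 0.003, 0.707]
contact_force: [-0.8, 0.7, 0.5]
grip_width: 11.7
```

Run:
```python
from h import *
st=bot.read_state(); print(st["clock"],st["ee_pos"],st["contact_force"],st["grip_width"])
c=bot.capture("scene"); print(proj(c,np.array([485,205.8,75.5])))
print(bot.job_done())
```

```text
16.6833 [555.02543368 207.60744104  78.3049303 ] [-0.8195447   0.70926237  0.52401767] 11.71372703740728
[311.30489211 227.50274291]
the job is handed in; nothing more can be done
None
```

I zeroed the tester with its chamber empty, fed the tube through the slot and handed the job in at 16.7 s, still holding the tube over the blue pad. The hand-in gave no verdict, so these are my own last checks.

- **Plunger:** I pressed it until the force rose to about 18 N with almost no more travel, so I took it to be at its stop. In the later pictures it is back up.
- **Tube position:** The tip shows over the pad at about (245,196) px in the scene view, where I predicted (244.4,196.0). The near end is at about (312,227) px against a predicted (311.3,227.5), so the tube is level and straight. I put the tip within about 3 mm of the pad's centre along the feed.
- **Grip and force:** The tube has not slipped in the jaws, and the last force reading on the tool was about 1 N.
- **Bystanders:** My path never took the arm near the tape, measure or foam offcut. I did not measure their final positions.

**Disagreements:**
- The network's first mark for the slot was about 8 mm off sideways from the pad and brass bars, so I used my own picks instead.
- The gripper reads 11.7 mm on a 13.6 mm tube; I did not find out why.

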